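# Tip the yellow swatch cassette out of the packed rack

### The job

Take the yellow swatch cassette out of the tightly packed rack the way you take a binder off a shelf: by its pull grip, tip its top clearly towards the open front of the rack, by about 25 degrees, with its lower front edge still down in the rack, and then draw it free. Stand it upright on the black rubber mat, near the middle and at any heading, and let go. Leave the red and the blue cassette standing in their places in the rack.

Things in the scene. Friction and masses are not known exactly. Their poses are not given: they have to be found in the camera images.
- yellow_cassette_grip (a point): in the grip of the yellow cassette, a rigid case standing like a binder: 90 mm deep (x), 34 thick (y), 95 tall, 0.2 kg. x points into the rack, away from its open front; y runs along the row. The grip block on mid-top is 14 mm thick (x), 30 wide (y), 44 tall: pinch it along x. The point is on its axis, 24 mm above the case's top, 119 above the underside and 45 behind the front face
- red_cassette_grip (a point): the same point on the red cassette, alike but for colour. The yellow, red and blue cassettes stand in any order, 2.5 mm apart along y, between two fixed grey cases of their size without grips, in a fixed steel rack with a 6 mm floor
- blue_cassette_grip (a point): the same point on the blue cassette, alike but for colour. Along the rack's open front, 5 mm before the cassettes, runs a lip 6 mm above its floor; a cassette tips forward about its lower front edge, just inside the lip. The rack's back wall, 9 mm behind them, rises 54 mm above its floor
- mat_top (a point): centre of the top face of the black rubber mat, 170 mm (x) by 130 mm (y), 4 mm thick, with a thin white line near its edges, fixed flat on the worktop. A cassette standing on it has its grip point 119 mm above this face
There are look-alikes about, which are no part of the job. Of the things that look like the part that bears yellow_cassette_grip, the larger one is meant.

How it is judged:
By the outcome, as a careful person would: the job done as asked, in the order asked, and still so for the second after the job is handed in, with the robot touching nothing.
It also fails if it takes over 38 s, if anything falls off the work surface, if the arm or the gripper's body presses on something with over 40 N, if the wrist force passes 120 N, or if a joint passes its speed limit or range.

### The arm

A 6-joint arm with a two-finger parallel gripper is mounted at the origin on a cart in front of the work surface, level with it; the furniture and walls round the work are solid. World frame = base frame: x ahead of the robot, y to its left, z up, the work surface at z = 0. Lengths are in m, angles in rad, forces in N, time in s.
With the tool pointing down it reaches from about 0.35 to 0.775 m from the base axis. Payload 5.5 kg.
Tool frame: the origin (TCP) lies between the finger pads; the fingertips stand 8 mm ahead of it and the grasp point (between the pads) lies 11 mm behind it; z points along the fingers, y is the line along which they close (so a half turn about z gives the same grasp; the last joint's range is limited). The gripper opens to 85 mm and grips with 20 to 120 N. Pads are 22 mm wide; open, the fingers measure 114 mm over their backs; the gripper's body (76 mm by 85 mm) begins 54 mm behind the grasp point. The pads swing forward as they close: fully open they stand 13 mm farther back than shut.
Start: joints at [1.135, 0.313, 0.046, 1.304, 0, 1.431], TCP at [0.168, 0.55, 0.239] pointing down, gripper open.
Joint ranges: [-2.76, 2.76], [-0.86, 1.69], [-1.03, 1.26], [-2.2, 2.34], [-1.47, 1.5], [-3.14, 3.14]. Speed limits (rad/s): [2.57, 2.57, 3.14, 3.14, 3.14, 3.14].

### API

Orientations are given as a unit quaternion [w, x, y, z].
In Python, from workcell import status, vision, job gives the robot as it stands. The module is installed in compiled form; this text tells all that it offers.
- The arm moves only by the tool apply_moves, never from a script. Its argument "moves" is one flat list of numbers, 6 for each row, row after row: the shift along the world's x, y, z in units of 25 mm (1.0 is 25 mm), then the turn, a rotation vector about the world's x, y, z in rad. In form: [x, y, z, rx, ry, rz, x, y, z, rx, ry, rz, ...]. A call has 1 to 20 rows; each row is the pose to reach, as a shift and turn from the pose commanded when the call began; what a row does not reach only later rows make up. A row lasts 1/12 s, in which the tool goes at most 41.7 mm and 7.16 degrees, less where a joint would pass 70% of its speed; a pose out of reach is approached as far as the arm can. A call with a gripper value outside its range is refused whole. "claw" is the opening in per cent of the stroke, from 0 (shut) to 100 (fully open), set as the call begins (left out, the last holds). The fingers move at their own pace and stop on an object; "newtons" is the grip in N (left out, the last holds). Time passes only in rows, so rows that repeat a pose let the fingers close. It gives the time, the measured TCP pose, the force, the opening and the grip force at its end, in the units of the state.
- status.get_state(): the state, without advancing time (a new reading comes with each control period).
- vision.read_camera(name): name is "scene" or "top" or "wrist"; returns a dict with "image" (400x640x3 uint8, blue, green, red), "camera_matrix" (3x3 intrinsics, pixels), "dist_coeffs" ([k1, k2, p1, p2, k3] as OpenCV has them; the pictures are not rectified), "camera_from_world" (4x4, takes a point from world to camera coordinates). Camera axes: x right, y down, z forward; pixel columns grow to the right and rows downward; lengths in m; the calibration is good to about 2 mm. A picture is of the moment at which its call begins. There is no depth.
- job.hand_in(): hands the job in; it is judged then, once.
The state is a dict: "clock": time; "joint_pos": joint angles; "qvel": joint speeds; "tau": joint torques, N m; "tcp_pos": TCP position; "orientation": TCP orientation; "wrist_force": force on the tool from outside, world axes, zero at the start; "ft_torque": the same for the moment, N m; "finger_gap": finger opening in m; "grip_force": force on a finger pad.
Only numpy, scipy, OpenCV 4.12 (cv2) and the standard library are available. Lean on these libraries where they do the work, as an engineer would, in place of code of your own. Each camera call takes 0.05 s, during which the arm holds its last target. There are 200 camera calls.

## Working session

There is one attempt and no reset: what is moved stays moved. The work goes in short steps, Python scripts to look and compute and a tool call to move; the robot and the scene stay as the last step left them, time stands still between calls to the robot, and variables do not carry over. Pictures are saved under pics/ and viewed, at most 10 in all, crops included, and the job is handed in when it is done.

Besides the shell and the picture viewer there is one more tool, called after "Call:" as name(argument=value, ...), one argument or row to a line, values as JSON. apply_moves: Moves the arm, as the interface text tells. Its arguments: {"type":"object","properties":{"moves":{"type":"array","items":{"type":"number"}},"claw":{"type":"number"},"newtons":{"type":"number"}},"required":["moves"]}

```bash
mkdir -p pics; python3 - <<'E'
from workcell import status, vision
import cv2,pickle,numpy as np
s=status.get_state();print(s)
for n in("scene","top"):
    d=vision.read_camera(n);cv2.imwrite(f"pics/{n}0.png",d["image"]);pickle.dump(d,open(n+".pkl","wb"))
    print(n,d["camera_matrix"].tolist(),d["dist_coeffs"],np.linalg.inv(d["camera_from_world"]).round(3).tolist())
E
```

```text
{'clock': 0.0, 'joint_pos': array([1.13541088e+00, 3.13988439e-01, 4.49593686e-02, 1.30361943e+00,
       1.22400647e-05, 1.43120570e+00]), 'qvel': array([-1.05060655e-03, -8.68930331e-05, -8.26666639e-04, -7.90065763e-04,
       -2.05182009e-04, -1.03388112e-03]), 'tau': array([-6.90024135e-04, -4.80626929e+01,  2.98534173e+01,  1.92019099e-02,
       -1.29031991e-04, -1.56970782e-05]), 'tcp_pos': array([0.16739435, 0.54955744, 0.23840766]), 'orientation': array([-2.68454992e-04,  1.47358766e-01,  9.89082674e-01, -8.86342572e-04]), 'wrist_force': array([ 0.30878555,  0.10860039, -0.39099704]), 'ft_torque': array([-0.05958162,  0.01932597,  0.01835487]), 'grip_force': 0.0, 'finger_gap': 0.08542835358658174}
scene [[437.6556205876074, 0.0, 317.6530682455981], [0.0, 437.6556205876074, 203.81630667271156], [0.0, 0.0, 1.0]] [0.00204789 0.         0.         0.         0.        ] [[0.693, -0.287, 0.661, -0.083], [-0.721, -0.258, 0.644, -0.642], [-0.014, -0.923, -0.386, 0.468], [0.0, 0.0, 0.0, 1.0]]
top [[507.82162669014224, 0.0, 317.06173889584034], [0.0, 507.82162669014224, 196.91102948025113], [0.0, 0.0, 1.0]] [-0.01149497  0.          0.          0.          0.        ] [[-0.027, -0.991, 0.128, 0.39], [-0.999, 0.03, 0.021, -0.074], [-0.025, -0.127, -0.992, 1.202], [0.0, 0.0, 0.0, 1.0]]
```

View pics/scene0.png

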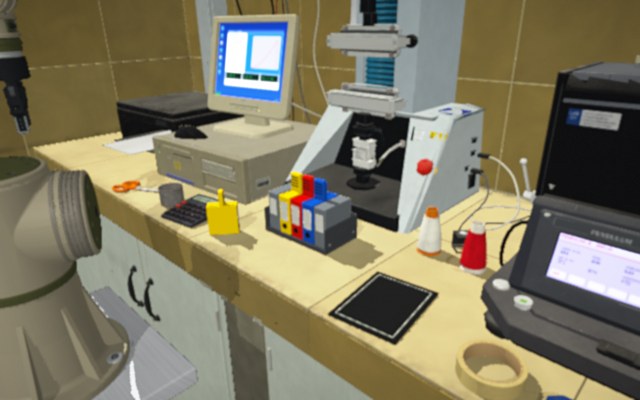

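View pics/top0.png

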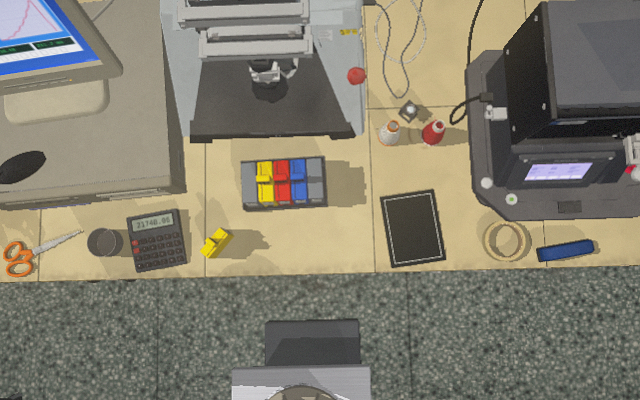

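The scene shows two yellow candidates: the cassette in the rack (scene (296,190), top (265,180)) and a loose one beside the calculator (scene (222,215), top (215,243)). The rack one fits because it stands in the row with red and blue and looks larger. I'll confirm this in an enlarged crop.

```bash
python3 - <<'E'
import cv2,numpy as np
a=cv2.imread("pics/scene0.png")[155:265,195:365];b=cv2.imread("pics/top0.png")[145:275,190:450]
a=cv2.resize(a,None,fx=3,fy=3,interpolation=2)
b=cv2.resize(b,None,fx=3,fy=3,interpolation=2)
h=a.shape[0]
cv2.imwrite("pics/c1.png",cv2.resize(a,None,fx=1.4,fy=1.4)); cv2.imwrite("pics/c2.png",b)
E
```

```text
(no output)
```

View pics/c1.png

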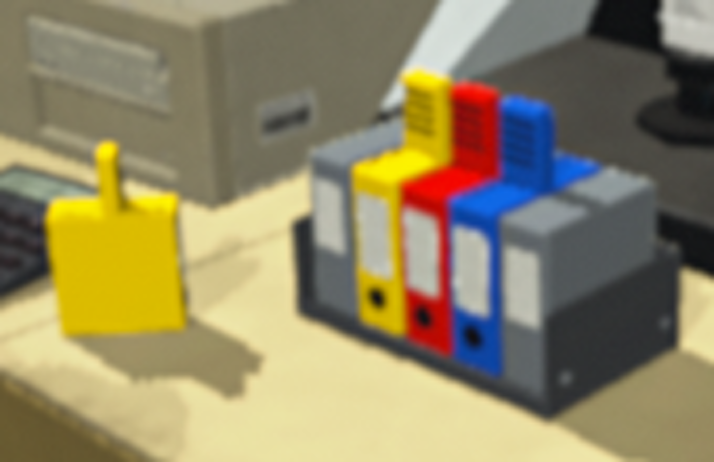

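View pics/c2.png

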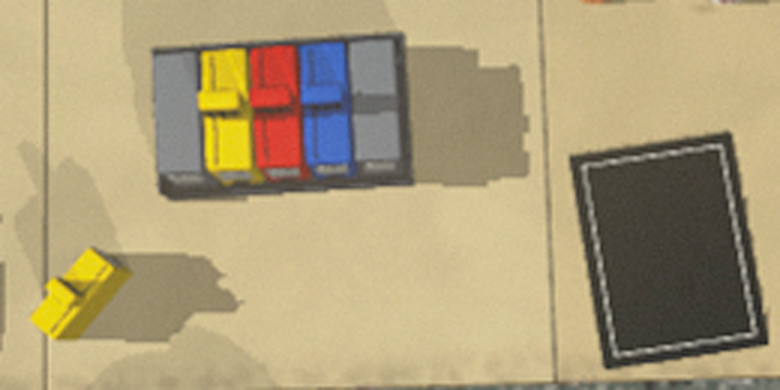

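The crop confirms it: the rack cassette, with grip at top (263,178) and scene (297,185), is the larger one and carries the label. The loose one is small and has no label. Next I'll fit the row pose and the mat from picked corners.

```bash
cat > h.py <<'E'
import numpy as np,cv2,pickle
from scipy.optimize import least_squares
def proj(d,P):
    T=d["camera_from_world"];r,_=cv2.Rodrigues(T[:3,:3])
    return cv2.projectPoints(np.array(P,float),r,T[:3,3],d["camera_matrix"],np.array(d["dist_coeffs"]))[0][:,0]
def place(p,L):
    c,s=np.cos(p[2]),np.sin(p[2]);L=np.array(L,float)
    return np.c_[p[0]+c*L[:,0]-s*L[:,1],p[1]+s*L[:,0]+c*L[:,1],L[:,2]]
E
python3 - <<'E'
from h import *
t=pickle.load(open("top.pkl","rb"));s=pickle.load(open("scene.pkl","rb"))
Z=.101;G=.145
# local: origin red centre. (x,y,z)->crop px
top={(.045,.0535,Z):(200,50),(.045,.0195,Z):(247,48),(-.045,.0535,Z):(204,172),(-.045,.017,Z):(253,171),(-.045,-.0195,Z):(303,168),
     (.045,-.056,Z):(350,41),(.045,-.09,Z):(394,40),(.045,.09,Z):(154,53)}
sc={(-.045,.0535,Z):(355,168),(-.045,.0195,Z):(402,181),(-.045,-.0195,Z):(450,197),(-.045,-.0535,Z):(498,211),(-.045,-.09,Z):(548,230),(-.045,.09,Z):(313,155),
    (-.007,.0515,G):(403,74),(-.007,.0215,G):(446,84),(-.007,.015,G):(454,87)}
ot=lambda d:np.array(list(d.values()))/3+[190,145]
os=lambda d:(np.array(list(d.values())))/4.2+[195,155]
f=lambda p:np.r_[(proj(t,place(p,list(top)))-ot(top)).ravel(),(proj(s,place(p,list(sc)))-os(sc)).ravel()]
r=least_squares(f,[.55,.05,0],loss="soft_l1");print(r.x,f(r.x).round(1))
print("yellow grip",place(r.x,[(0,.0365,.125),(0,0,.125)]))
M={(.085,.065,.004):(570,156),(.085,-.065,.004):(728,132),(-.085,.065,.004):(608,369),(-.085,-.065,.004):(768,342)}
g=lambda p:(proj(t,place(p,list(M)))-ot(M)).ravel()
m=least_squares(g,[.45,-.2,0]);print("mat",m.x,g(m.x).round(1))
print(proj(s,place(m.x,list(M))))
E
```

```text
[0.57199001 0.02432891 0.03353651] [ 0.7 -0.4  0.4 -0.7  1.2 -0.7  1.5 -1.5  1.5 -1.5  0.1 -0.5  0.7 -1.2
 -0.3 -0.3 -1.1 -0.5 -1.9 -0.  -0.8  0.4 -0.9  1.   0.1  0.9 -1.8 -1.
 -0.9 -0.2 -1.8  0.1 -1.7  0. ]
yellow grip [[0.57076615 0.06080839 0.125     ]
 [0.57199001 0.02432891 0.125     ]]
mat [ 0.46399493 -0.27164982  0.13131518] [-0.8 -0.1  0.6 -0.8 -0.8  0.4  0.9  0.5]
[[376.27333653 270.7860255 ]
 [438.34740833 292.17876335]
 [327.3969322  313.47888133]
 [395.78786438 343.33069826]]
```

Fit residuals are about 1 px. The grip is near (0.571, 0.061, 0.125) with yaw about 0.034, and the mat centre is near (0.464, -0.272). I'm moving above the grip with the closing line along the rack's x.

Call:
apply_moves(
  moves=[1,-1.2,0.2,0,0,-0.1,2,-2.5,0.4,0,0,-0.2,3,-3.8,0.6,0,0,-0.3,4,-5.1,0.6,0,0,-0.4,5,-6.4,0.6,0,0,-0.5,6,-7.8,0.6,0,0,-0.6,7,-9.2,0.6,0,0,-0.7,8,-10.6,0.6,0,0,-0.8,9,-12,0.6,0,0,-0.9,10,-13.3,0.6,0,0,-1.0,11,-14.6,0.6,0,0,-1.1,12,-15.8,0.6,0,0,-1.2,13,-16.8,0.6,0,0,-1.24,14,-17.8,0.6,0,0,-1.24,15,-18.7,0.6,0,0,-1.24,15.7,-19.2,0.6,0,0,-1.24,16.14,-19.55,0.6,0,0,-1.24,16.14,-19.55,0.6,0,0,-1.24],
  claw=100,
  newtons=60,
)

```text
clock: 1.6
tcp_pos: [0.573, 0.059, 0.253]
orientation: [-0.0, 0.696, 0.718, -0.0]
wrist_force: [0.1, 0.1, 0.2]
finger_gap: 0.0853
grip_force: 0.0
```

```bash
python3 - <<'E'
from workcell import status, vision
import cv2,pickle,numpy as np
s=status.get_state();print(s["clock"],s["tcp_pos"],s["orientation"],s["joint_pos"].round(2))
d=vision.read_camera("wrist");pickle.dump(d,open("w.pkl","wb"));cv2.imwrite("pics/w0.png",d["image"])
print(np.linalg.inv(d["camera_from_world"]).round(3))
E
```

```text
1.6 [0.57300816 0.05904649 0.25303848] [-2.71425283e-05  6.95761464e-01  7.18272818e-01 -3.78137272e-04] [-0.04  0.31  0.08  1.34 -0.    1.5 ]
[[ 1.     0.03   0.009  0.571]
 [ 0.032 -0.96  -0.28   0.131]
 [-0.     0.28  -0.96   0.388]
 [ 0.     0.     0.     1.   ]]
```

View pics/w0.png

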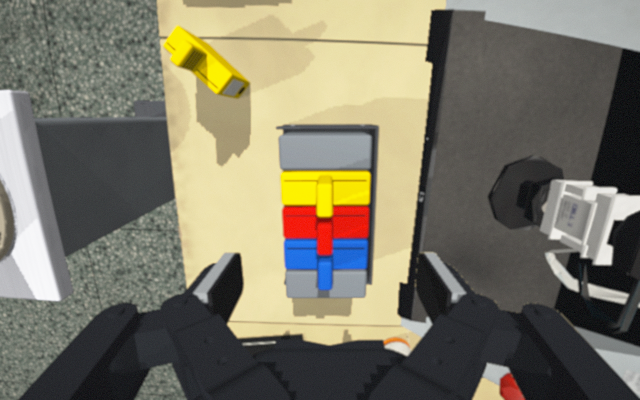

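The wrist view shows the row between the open fingers, with yellow at (326,188), its grip at (324,197) and its top-face corners near (283,172) and (371,170). I'll refine with an enlarged crop and an overlay of the current fit.

```bash
python3 - <<'E'
from h import *
d=pickle.load(open("w.pkl","rb"))
p=[.57199,.02433,.0335];Z=.101;G=.145
pts=[(x,y,Z) for y in(.0535,.0195) for x in(-.045,.045)]+[(x,y,G) for y in(.0515,.0215) for x in(-.007,.007)]+[(-.045,-.0195,Z),(.045,-.0195,Z),(-.045,.09,Z),(.045,.09,Z)]
q=proj(d,place(p,pts));print(q.round(1).tolist())
im=cv2.resize(d["image"][120:310,265:385],None,fx=4.2*.75,fy=4.2*.75,interpolation=cv2.INTER_CUBIC)
im2=im.copy()
for u in q: cv2.drawMarker(im2,tuple(int(v) for v in ((u+.5-[265,120])*3.15-.5).round()),(255,0,255),0,8,1)
cv2.imwrite("pics/w0c.png",np.hstack([im,im2]))
E
```

```text
[[281.1, 174.3], [372.6, 174.1], [282.7, 207.4], [371.3, 207.2], [318.2, 186.1], [334.8, 186.1], [318.6, 219.8], [334.7, 219.8], [284.4, 242.8], [369.9, 242.7], [279.4, 136.4], [374.1, 136.2]]
```

View pics/w0c.png

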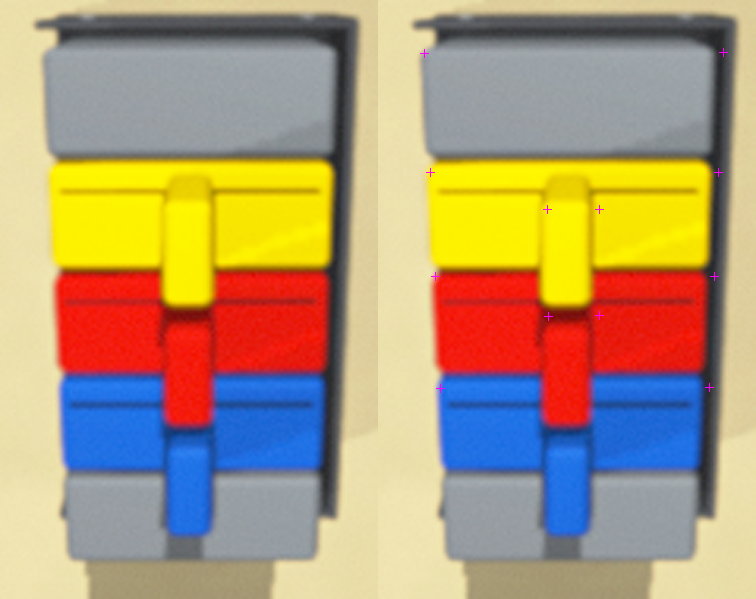

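```bash
python3 - <<'E'
from h import *
d=pickle.load(open("w.pkl","rb"));Z=.101;G=.145
P={(-.007,.0515,G):(164,198),(.007,.0515,G):(213,198),(-.007,.0215,G):(163,307),(.007,.0215,G):(214,307),
(-.007,.015,G):(165,322),(.007,.015,G):(213,322),(-.007,-.015,G):(165,428),(.007,-.015,G):(213,428),
(-.045,.0535,Z):(50,161),(.045,.0535,Z):(334,160),(-.045,.017,Z):(56,271),(.045,.017,Z):(330,270),(-.045,-.0195,Z):(61,375),(.045,-.0195,Z):(325,374)}
o=np.array(list(P.values()))/3.15+[265,120]-.3
f=lambda p:(proj(d,place(p,list(P)))-o).ravel()
r=least_squares(f,[.57,.03,0]);print(r.x,f(r.x).round(1));g=place(r.x,[(0,.0365,.125)])[0];print(g)
# height check free
f2=lambda p:(proj(d,place(p[:3],list(P))+np.c_[np.zeros((14,2)),np.full(14,p[3])])-o).ravel()
print(least_squares(f2,[.57,.03,0,0]).x)
E
```

```text
[0.57033654 0.02774008 0.03348672] [-0.5 -0.5  0.7 -0.5  0.3 -1.1  0.3 -1.1 -0.2  1.2  0.6  1.2  0.2 -1.1
  0.5 -1.2 -1.2  0.   0.5  0.1 -1.3  0.7  0.4  0.9 -1.3  1.   0.7  1.2]
[0.5691145  0.06421962 0.125     ]
[ 0.57032457  0.02684558  0.03349149 -0.00280726]
```

Call:
apply_moves(
  moves=[-0.1,0.1,-0.8,0,0,0,-0.1,0.1,-1.8,0,0,0,-0.1,0.1,-2.6,0,0,0,-0.1,0.1,-3.0,0,0,0,-0.1,0.1,-3.0,0,0,0,-0.1,0.1,-3.0,0,0,0],
)

```text
clock: 2.15
tcp_pos: [0.5679, 0.0644, 0.1795]
orientation: [-0.0, 0.694, 0.72, -0.0]
wrist_force: [0.2, -0.1, 0.3]
finger_gap: 0.0855
grip_force: 0.0
```

```bash
python3 - <<'E'
from workcell import status
s=status.get_state();print(s["clock"],s["tcp_pos"],s["orientation"],s["wrist_force"])
E
```

```text
2.15 [0.56790913 0.06437669 0.17948027] [-3.62486647e-04  6.94343894e-01  7.19643198e-01 -3.04356582e-04] [ 0.24770945 -0.14739106  0.27188029]
```

Call:
apply_moves(
  moves=[0.06,-0.03,-0.7,0,0,0,0.06,-0.03,-1.4,0,0,0,0.06,-0.03,-2.0,0,0,0,0.06,-0.03,-2.4,0,0,0,0.06,-0.03,-2.6,0,0,0,0.06,-0.03,-2.6,0,0,0,0.06,-0.03,-2.6,0,0,0],
)

```text
clock: 2.73
tcp_pos: [0.5707, 0.0631, 0.1152]
orientation: [0.0, 0.695, 0.719, 0.0]
wrist_force: [-0.1, 0.5, 0.8]
finger_gap: 0.0852
grip_force: 0.0
```

Call:
apply_moves(
  moves=[0,0,0,0,0,0,0,0,0,0,0,0,0,0,0,0,0,0,0,0,0,0,0,0,0,0,0,0,0,0,0,0,0,0,0,0,0,0,0,0,0,0,0,0,0,0,0,0],
  claw=0,
  newtons=60,
)

```text
clock: 3.4
tcp_pos: [0.57, 0.0631, 0.1143]
orientation: [-0.0, 0.695, 0.719, -0.0]
wrist_force: [-1.1, -0.3, -0.3]
finger_gap: 0.0132
grip_force: 61.7
```

```bash
python3 - <<'E'
from workcell import status,vision
import cv2,numpy as np
s=status.get_state();print(s["clock"],s["tcp_pos"],s["orientation"],s["wrist_force"],s["ft_torque"],s["finger_gap"],s["grip_force"])
w=vision.read_camera("wrist")["image"];c=vision.read_camera("scene")["image"][130:280,190:390]
cv2.imwrite("pics/g1.png",np.hstack([cv2.resize(w[100:400,160:480],(400,375)),cv2.resize(c,(400,300))[:,:]if 0 else cv2.resize(c,(400,375))]))
E
```

```text
3.4 [0.56999439 0.06306159 0.11431485] [-5.77204283e-05  6.94637261e-01  7.19360180e-01 -6.66696270e-05] [-1.14078502 -0.27495658 -0.29318528] [-0.00979592  0.0497359   0.06931478] 0.013209119518688413 61.67200684547424
```

View pics/g1.png

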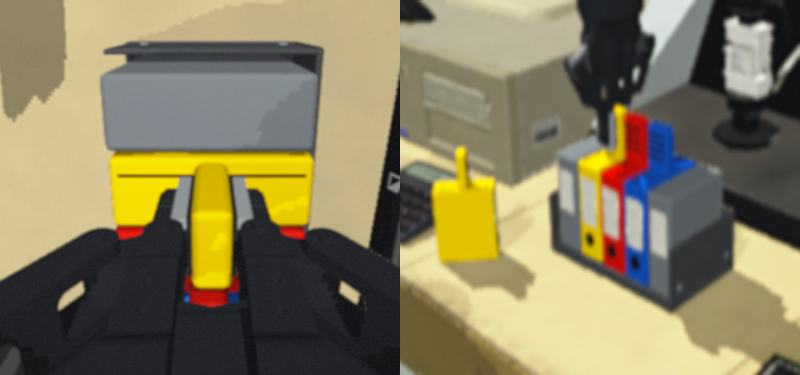

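The grip block is held between the pads (gap 13 mm, 62 N), centred on yellow only. I'm tipping about the lower front edge, in two stages.

Call:
apply_moves(
  moves=[-0.09,0,0.05,0.001,-0.022,0,-0.19,-0.01,0.09,0.0015,-0.0436,0,-0.28,-0.01,0.13,0.002,-0.065,0,-0.38,-0.013,0.16,0.003,-0.0873,0,-0.48,-0.016,0.19,0.004,-0.109,0,-0.58,-0.02,0.22,0.0045,-0.131,0,-0.68,-0.023,0.245,0.005,-0.153,0,-0.78,-0.026,0.27,0.006,-0.1745,0,-0.78,-0.026,0.27,0.006,-0.1745,0],
)

```text
clock: 4.25
tcp_pos: [0.5486, 0.0626, 0.1203]
orientation: [0.06, 0.692, 0.717, 0.062]
wrist_force: [-1.3, 0.3, -3.5]
finger_gap: 0.0133
grip_force: 61.0
```

Call:
apply_moves(
  moves=[-0.1,-0.003,0.02,0.001,-0.022,0,-0.2,-0.007,0.04,0.0015,-0.0436,0,-0.3,-0.01,0.055,0.002,-0.065,0,-0.4,-0.014,0.07,0.003,-0.0873,0,-0.5,-0.017,0.08,0.004,-0.109,0,-0.6,-0.02,0.09,0.0045,-0.131,0,-0.7,-0.024,0.1,0.005,-0.153,0,-0.806,-0.028,0.105,0.006,-0.1745,0,-0.91,-0.03,0.108,0.007,-0.196,0,-1.01,-0.034,0.11,0.0075,-0.218,0,-1.11,-0.038,0.108,0.008,-0.24,0,-1.21,-0.041,0.106,0.009,-0.262,0,-1.337,-0.045,0.1,0.0098,-0.288,0,-1.337,-0.045,0.1,0.0098,-0.288,0,-1.337,-0.045,0.1,0.0098,-0.288,0,-1.337,-0.045,0.1,0.0098,-0.288,0],
)

```text
clock: 5.58
tcp_pos: [0.5173, 0.0613, 0.1235]
orientation: [0.159, 0.676, 0.7, 0.164]
wrist_force: [0.5, 0.3, -2.1]
finger_gap: 0.0129
grip_force: 61.1
```

```bash
python3 - <<'E'
from workcell import status,vision
import cv2,numpy as np
from scipy.spatial.transform import Rotation as R
s=status.get_state();q=s["orientation"];print(s["clock"],s["tcp_pos"],s["wrist_force"],s["ft_torque"],s["finger_gap"])
print(R.from_quat(q[[1,2,3,0]]).as_matrix().round(3))
c=vision.read_camera("scene")["image"][130:280,190:390];t=vision.read_camera("top")["image"][120:270,220:420]
cv2.imwrite("pics/t1.png",np.hstack([cv2.resize(i,(400,300),interpolation=cv2.INTER_CUBIC) for i in(c,t)]))
E
```

```text
5.5833 [0.5173336  0.06126203 0.12352738] [ 0.53450555  0.26113463 -2.13763656] [0.00636887 0.65234593 0.05275783] 0.012934263548751322
[[-0.035  0.895  0.445]
 [ 0.999  0.031  0.015]
 [-0.     0.445 -0.895]]
```

View pics/t1.png

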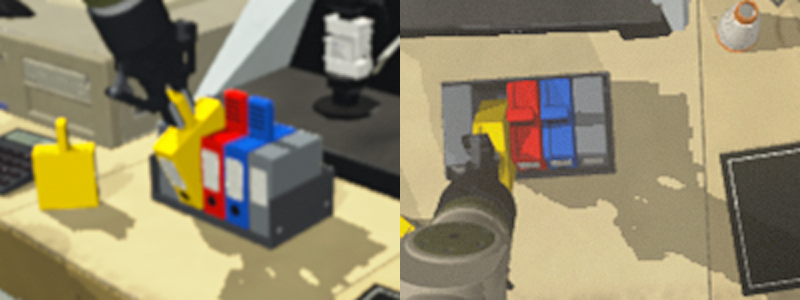

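The picture shows yellow tipped forward (26.4° by the tool), its lower front edge still in the rack, with red and blue standing. I'm now drawing it out, up and forward.

Call:
apply_moves(
  moves=[0,0,0.2,0,0,0,-0.05,0,0.5,0,0,0,-0.15,0,0.8,0,0,0,-0.3,-0.01,1.1,0,0,0,-0.5,-0.02,1.4,0,0,0,-0.8,-0.03,1.7,0,0,0,-1.1,-0.04,2.0,0,0,0,-1.5,-0.05,2.3,0,0,0,-1.9,-0.06,2.6,0,0,0,-2.4,-0.08,2.8,0,0,0,-2.9,-0.1,3.0,0,0,0,-3.4,-0.11,3.1,0,0,0,-3.8,-0.13,3.1,0,0,0,-3.9,-0.13,3.1,0,0,0,-3.9,-0.13,3.1,0,0,0],
)

```text
clock: 6.93
tcp_pos: [0.4188, 0.0581, 0.2012]
orientation: [0.16, 0.676, 0.7, 0.165]
wrist_force: [-0.3, 0.3, -3.2]
finger_gap: 0.013
grip_force: 61.2
```

Call:
apply_moves(
  moves=[0,-0.3,0,-0.001,0.03,0,0,-0.9,0,-0.003,0.08,0,0,-1.7,0,-0.005,0.14,0,0,-2.6,0,-0.007,0.2,0,0,-3.5,0,-0.009,0.26,0,0,-4.4,0,-0.011,0.32,0,0,-5.3,0,-0.013,0.37,0,0,-6.2,0,-0.0145,0.42,0,0.1,-7.1,-0.1,-0.016,0.45,0,0.3,-8.0,-0.2,-0.016,0.461,0,0.6,-8.9,-0.4,-0.016,0.461,0,0.9,-9.8,-0.6,-0.016,0.461,0,1.2,-10.7,-0.8,-0.016,0.461,0,1.4,-11.5,-1.0,-0.016,0.461,0,1.6,-12.2,-1.2,-0.016,0.461,0,1.7,-12.7,-1.4,-0.016,0.461,0,1.8,-13.0,-1.5,-0.016,0.461,0,1.8,-13.2,-1.6,-0.016,0.461,0,1.8,-13.2,-1.6,-0.016,0.461,0,1.8,-13.2,-1.6,-0.016,0.461,0],
)

```text
clock: 8.6
tcp_pos: [0.4645, -0.2714, 0.1609]
orientation: [0.0, 0.695, 0.719, 0.001]
wrist_force: [-0.2, 0.1, -2.3]
finger_gap: 0.0134
grip_force: 61.1
```

```bash
python3 - <<'E'
from workcell import status,vision
import cv2,numpy as np
from scipy.spatial.transform import Rotation as R
s=status.get_state();q=s["orientation"];print(s["clock"],s["tcp_pos"],s["wrist_force"],s["ft_torque"],s["finger_gap"])
print(R.from_quat(q[[1,2,3,0]]).as_matrix().round(4))
c=vision.read_camera("scene")["image"][130:380,230:480];t=vision.read_camera("top")["image"][120:290,220:470]
cv2.imwrite("pics/p1.png",np.hstack([cv2.resize(c,(400,400),interpolation=cv2.INTER_CUBIC),cv2.resize(t,(400,400))]))
E
```

```text
8.6 [ 0.46448045 -0.27138615  0.16093126] [-0.21500713  0.06055215 -2.27868831] [ 0.00937112 -0.0414858  -0.04310851] 0.013380054601178092
[[-3.520e-02  9.994e-01  1.100e-03]
 [ 9.994e-01  3.520e-02  6.000e-04]
 [ 5.000e-04  1.100e-03 -1.000e+00]]
```

View pics/p1.png

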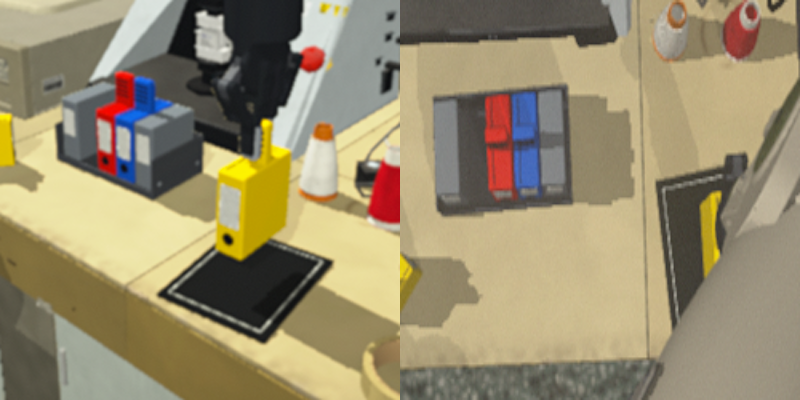

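The picture shows yellow upright above the mat, with red and blue still standing in the rack. I'm lowering it the remaining ~48 mm.

Call:
apply_moves(
  moves=[0,0,-0.3,0,0,0,0,0,-0.7,0,0,0,0,0,-1.1,0,0,0,0,0,-1.4,0,0,0,0,0,-1.6,0,0,0,0,0,-1.75,0,0,0,0,0,-1.8,0,0,0,0,0,-1.83,0,0,0,0,0,-1.86,0,0,0,0,0,-1.88,0,0,0,0,0,-1.9,0,0,0,0,0,-1.9,0,0,0],
)

```text
clock: 9.7
tcp_pos: [0.4649, -0.2721, 0.1138]
orientation: [0.001, 0.695, 0.719, 0.001]
wrist_force: [-0.4, 0.6, -3.1]
finger_gap: 0.0131
grip_force: 61.2
```

Not touching yet; I'm feeling down slowly.

Call:
apply_moves(
  moves=[0,0,-0.02,0,0,0,0,0,-0.04,0,0,0,0,0,-0.06,0,0,0,0,0,-0.06,0,0,0],
)

```text
clock: 10.03
tcp_pos: [0.4647, -0.272, 0.1122]
orientation: [0.001, 0.695, 0.719, 0.0]
wrist_force: [0.1, -0.2, -1.9]
finger_gap: 0.0133
grip_force: 61.2
```

Call:
apply_moves(
  moves=[0,0,-0.02,0,0,0,0,0,-0.04,0,0,0,0,0,-0.04,0,0,0],
)

```text
clock: 10.28
tcp_pos: [0.4647, -0.2721, 0.1122]
orientation: [0.001, 0.695, 0.719, 0.0]
wrist_force: [-3.2, 1.4, 5.8]
finger_gap: 0.0134
grip_force: 62.4
```

Contact (+5.8 N). Releasing, then retreating straight up.

Call:
apply_moves(
  moves=[0,0,0,0,0,0,0,0,0,0,0,0,0,0,0,0,0,0,0,0,0,0,0,0,0,0,0,0,0,0,0,0,0,0,0,0,0,0,0,0,0,0,0,0,0,0,0,0],
  claw=70,
)

```text
clock: 10.95
tcp_pos: [0.4647, -0.272, 0.111]
orientation: [0.001, 0.695, 0.719, 0.0]
wrist_force: [0.2, -0.0, 0.2]
finger_gap: 0.0596
grip_force: 0.0
```

Call:
apply_moves(
  moves=[0,0,0.2,0,0,0,0,0,0.5,0,0,0,0,0,0.9,0,0,0,0,0,1.4,0,0,0,0,0,2,0,0,0,0,0,2.7,0,0,0,0,0,3.4,0,0,0,0,0,4.1,0,0,0,0,0,4.8,0,0,0,0,0,4.8,0,0,0,0,0,4.8,0,0,0],
)

```text
clock: 11.87
tcp_pos: [0.4655, -0.2726, 0.2329]
orientation: [0.002, 0.695, 0.719, 0.001]
wrist_force: [0.0, 0.7, -0.8]
finger_gap: 0.0597
grip_force: 0.0
```

```bash
python3 - <<'E'
from workcell import status,vision
import cv2,numpy as np
s=status.get_state();print(s["clock"],s["tcp_pos"],s["wrist_force"],s["finger_gap"])
c=vision.read_camera("scene")["image"][130:380,230:480];t=vision.read_camera("wrist")["image"]
cv2.imwrite("pics/f1.png",np.hstack([cv2.resize(c,(400,400),interpolation=cv2.INTER_CUBIC),cv2.resize(t,(400,400))]))
E
```

```text
11.8667 [ 0.46546858 -0.27255765  0.23290603] [ 0.00766788  0.70068124 -0.82944732] 0.059689207540021924
```

View pics/f1.png

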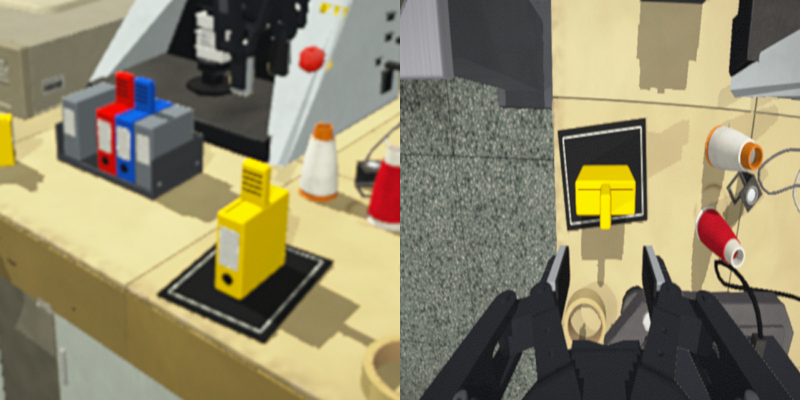

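The yellow cassette stands upright near the middle of the mat, the gripper is clear of it, and red and blue are in place.

```bash
python3 -c "
from workcell import job
print(job.hand_in())"
```

```text
the job is handed in; nothing more can be done
None
```

The yellow cassette was tipped about 26° by its grip, drawn out of the rack and left standing upright near the middle of the mat; red and blue stayed in place, and the job was handed in at about 12 s.

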